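# Fetch the squat tin from behind the other stock

### The job

A customer wants the squat tin at the back of the stock rack, but the jar, the tall can and the square tea tin hem it in: first stand all three upright on the bare wooden set-down board, leaving the squat tin where it is. With the three all standing there, fetch the squat tin and stand it upright, wholly on the round cork mat. Then put the jar, the can and the tea tin back upright in the rack, each on the very spot it came from (to about a centimetre), without pushing the two little white pots or the green sauce bottle away from their places.

Things in the scene. Friction and masses are not known exactly. Their poses are not given: they have to be found in the camera images.
- jar_mid (a point): Amber glass jar with a narrower round black screw lid; the body is 60 mm in diameter up to 54 mm above the underside, then slopes in to the lid (45 mm diameter, the top 14 mm); 76 mm tall in all, about 0.3 kg, loose, standing in the rack. The point is on its axis, half-way up, 38 mm above its underside; z is its axis, up.
- can_mid (a point): Tall plain steel can with a paper band, 52 mm diameter and 74 mm tall with a flat steel top, about 0.25 kg, loose, standing in the rack. The point is on its axis, half-way up, 37 mm above its underside; z is its axis, up.
- caddy_mid (a point): Square tea tin of bare aluminium with a slip lid, 50 x 50 mm (lid, the top 14 mm, 52 x 52 mm), 72 mm tall, about 0.2 kg, loose, standing in the rack. The point is at its centre, half-way up, 36 mm above its underside; x and y are square to its sides, z up.
- squat_mid (a point): Squat steel tin with a paper band and a flat ring-pull on top, the one to be fetched: 54 mm diameter, 42 mm tall, about 0.2 kg, loose, at the back of the rack. The jar, the can and the tea tin stand close round it, one about 74 mm in front of it (towards the rack's front) and one about 75 mm to either side, centre to centre; which stands where changes. The point is on its axis, half-way up, 21 mm above its underside; z is its axis, up.
- rack: Low wooden stock rack fixed to the counter: a board 180 mm (its x, front to back) by 250 mm (its y), its upper face 12 mm above the counter, with an 8 mm thick rim standing 20 mm above that face along the back and both sides; the front is open. Origin at the centre of its underside; x points to its back, z up. Its place and its yaw (up to 0.35 rad) change.
- board: Bare light wooden set-down board, fixed flat on the counter to one side of the rack: 280 mm (its x) by 120 mm (its y), 10 mm thick, room for the three tall things in a row. Origin at the centre of its underside, z up.
- mat: Round cork mat fixed on the counter on the other side of the rack: 84 mm diameter, 4 mm thick. Origin at the centre of its underside, z up. It and the board change sides from start to start.
- pot_l: Bystander: little white pot with a brass lid, 37 mm diameter, 22 mm tall, loose, near the left front corner of the rack. Origin at the centre of its underside, z up. To be left in place.
- pot_r: Bystander: the same kind of little pot near the right front corner of the rack. Origin at the centre of its underside, z up. To be left in place.
- sauce_mid (a point): Bystander: green glass sauce bottle with a narrow neck and black cap, 56 mm diameter, 130 mm tall, loose, standing about 115 mm beyond the mat, seen from the robot. The point is on its axis, 65 mm above its underside, z up. To be left in place.
There are look-alikes about, which are no part of the job. What is shaped like the part that bears jar_mid but yellow is not meant.

How it is judged (in metres and radians):
On the way, in this order (a step that is already met when the one before it is completed fails the run):
1. the jar, the can and the tea tin all stand upright and released on the set-down board, and the squat tin has not been taken (moved less than 20 mm) (x of jar_mid in the frame of board between -0.14 and 0.14 m and y of jar_mid in the frame of board between -0.06 and 0.06 m and height (world z) of jar_mid between 0.042 and 0.054 m and angle between each of jar_mid, can_mid, caddy_mid's own z axis and vertical below 0.1 rad and x of can_mid in the frame of board between -0.14 and 0.14 m and y of can_mid in the frame of board between -0.06 and 0.06 m and height (world z) of can_mid between 0.041 and 0.053 m and x of caddy_mid in the frame of board between -0.14 and 0.14 m and y of caddy_mid in the frame of board between -0.06 and 0.06 m and height (world z) of caddy_mid between 0.04 and 0.052 m and distance of squat_mid from where it was at the start of the episode below 0.02 m and contact force between each of jar, can, caddy and the fingers below 0.5 N and linear speed of each of jar, can, caddy below 0.03 m/s), for 0.2 s.
2. the squat tin stands released on the mat, with the other three still standing on the board (x of jar_mid in the frame of board between -0.14 and 0.14 m and y of jar_mid in the frame of board between -0.06 and 0.06 m and height (world z) of jar_mid between 0.042 and 0.054 m and angle between each of jar_mid, can_mid, caddy_mid, squat_mid's own z axis and vertical below 0.1 rad and x of can_mid in the frame of board between -0.14 and 0.14 m and y of can_mid in the frame of board between -0.06 and 0.06 m and height (world z) of can_mid between 0.041 and 0.053 m and x of caddy_mid in the frame of board between -0.14 and 0.14 m and y of caddy_mid in the frame of board between -0.06 and 0.06 m and height (world z) of caddy_mid between 0.04 and 0.052 m and horizontal distance between squat_mid and mat below 0.015 m and height (world z) of squat_mid between 0.019 and 0.031 m and contact force between squat and the fingers below 0.5 N and linear speed of squat below 0.03 m/s), for 0.2 s.
At the end, for the whole second after the job is handed in: The squat tin stands upright on the mat, its centre within 15 mm of the mat's; the jar, the can and the tea tin stand upright, each with its centre within 15 mm of where it was at the start; all four are released and at rest (distance of each of jar_mid, can_mid, caddy_mid from where it was at the start of the episode below 0.015 m and angle between each of jar_mid, can_mid, caddy_mid, squat_mid's own z axis and vertical below 0.1 rad and horizontal distance between squat_mid and mat below 0.015 m and height (world z) of squat_mid between 0.019 and 0.031 m and contact force between each of jar, can, caddy, squat and the fingers below 0.5 N and linear speed of each of jar, can, caddy, squat below 0.03 m/s); the robot touches nothing.
It fails at once if a little pot or the sauce bottle is moved by more than 30 mm or tipped (distance of any of pot_l, pot_r, sauce_mid from where it was at the start of the episode above 0.03 m or angle between any of pot_l, pot_r, sauce_mid's own z axis and vertical above 0.5 rad).
It also fails if it takes over 141 s, if anything falls off the work surface, if the arm or the gripper's body presses on something with over 40 N, if the wrist force passes 120 N, or if a joint passes its speed limit or range.

### The arm

A 6-joint arm with a two-finger parallel gripper is mounted at the origin on the work surface. World frame = base frame: x ahead of the robot, y to its left, z up, the work surface at z = 0. Lengths are in m, angles in degrees, forces in N, time in s.
With the tool pointing down it reaches from about 0.35 to 0.875 m from the base axis. Payload 4.2 kg.
Tool frame: the origin (TCP) lies at the very end of the fingers, on their centre line; the grasp point (between the pads) lies r.tcp_to_grasp behind it (r.tcp_to_grasp is the distance from the TCP to the grasp point, in m); z points along the fingers, y is the direction in which the jaws open and shut (so a half turn about z gives the same grasp; the last joint's range is limited). The gripper opens to 87 mm and grips with 3 to 60 N. Pads are 19 mm wide; open, the fingers measure 117 mm over their backs; the gripper's body (75 mm by 190 mm) begins 51 mm behind the grasp point.
Start: joints at [88.442, 22.042, 0.453, 0, -68.411, -14.817], TCP at [0.176, 0.6, 0.223] pointing down, gripper open.
Joint ranges: [-179.83, 179.83], [-69.29, 118.12], [-61.27, 80.66], [-181.25, 117.63], [-171.15, -9.14], [-177.46, 177.46]. Speed limits (degrees/s): [159.86, 159.86, 180, 180, 180, 180].

### API

Orientations are given as a 3x3 rotation matrix whose columns are the frame's x, y, z axes.
In Python, from plant import r, optics, hand_in gives the robot as it stands. The module is installed in compiled form; this text tells all that it offers. Calls block until the motion is done:
- r.move_ptp(position, orientation): joint-space move of the TCP to a pose.
- r.movel(position, rot=None, max_speed=0.15, until_force=None): straight line of the TCP; rot=None keeps the orientation; max_speed is the mean speed in m/s. With until_force (N) it stops when the force on the tool has changed by that much, and returns True; else False.
- r.move_joints(angles): joint-space move.
- r.gripper_open() and r.close(force=None): open the fingers fully, or close them until they stop; force is the grip in N (None keeps the last).
- r.sleep(seconds).
- r.inverse_kinematics(position, orientation): joint angles nearest the present ones, or None.
- r.get_obs(): the state.
- optics.read_camera(name): name is "side" or "top"; returns the picture (384x512x3 uint8, red, green, blue); there is no depth.
- optics.camera_info(name): a dict with "fx", "fy", "cx", "cy" (pixels), "distortion" ([k1, k2, p1, p2, k3] as OpenCV has them; the pictures are not rectified), "R" (3x3) and "t" (3): a world point X has camera coordinates R X + t. Camera axes: x right, y down, z forward; pixel columns grow to the right and rows downward; lengths in m; the calibration is good to about 2 mm. A picture is of the moment at which its call begins. camera_info takes no time and is no camera call.
A pose or a line that the arm cannot do raises r.MotionError and nothing moves.
- hand_in(): hands the job in, once; it reports no verdict.
The state is a dict: "t": time; "joint_pos": joint angles; "dq": joint speeds; "tau": joint torques, N m; "position": TCP position; "orientation": TCP orientation; "contact_force": force on the tool from outside, world axes, zero at the start; "ft_torque": the same for the moment, N m; "opening": finger opening in m.
Only numpy, scipy, OpenCV 4.12 (cv2) and the standard library are available. Lean on these libraries where they do the work, as an engineer would, in place of code of your own. Each camera call takes 0.05 s, during which the arm holds its last target.

## Working session

There is one attempt and no reset: what is moved stays moved. The work goes in short steps, each a Python script; the robot and the scene stay as the last script left them, time stands still between calls to the robot, and variables do not carry over. Pictures are saved under pics/ and viewed, and the job is handed in when it is done.

```bash
mkdir -p pics
python3 - <<'E'
from plant import r,optics
import cv2
for n in("top","side"):
    i=optics.read_camera(n); cv2.imwrite(f"pics/{n}0.png",cv2.resize(i[:,:,::-1],(800,600),interpolation=cv2.INTER_CUBIC))
    cv2.imwrite(f"pics/raw_{n}0.png",i[:,:,::-1]); print(optics.camera_info(n))
o=r.get_obs();print(o,r.tcp_to_grasp)
E
```

```text
{'fx': 474.26111593729206, 'fy': 474.26111593729206, 'cx': 257.7130992630795, 'cy': 190.67765217500548, 'distortion': array([-0.16832729,  0.        ,  0.        ,  0.        ,  0.        ]), 'R': array([[ 0.00547152, -0.99963988, -0.02627112],
       [-0.99217515, -0.00214992, -0.12483531],
       [ 0.12473388,  0.02674859, -0.99182961]]), 't': array([0.0125496 , 0.61314818, 1.02795311])}
{'fx': 421.83544368629924, 'fy': 421.83544368629924, 'cx': 251.90617510590602, 'cy': 188.98735857073763, 'distortion': array([-0.08557818,  0.        ,  0.        ,  0.        ,  0.        ]), 'R': array([[ 0.74342712, -0.6685622 ,  0.01845808],
       [-0.52097364, -0.59617696, -0.61086782],
       [ 0.41940741,  0.44451953, -0.79151741]]), 't': array([-0.44009713,  0.33545412,  0.86407939])}
{'t': 0.1, 'joint_pos': array([ 8.84397362e+01,  2.20855281e+01,  3.88225126e-01, -2.42835754e-02,
       -6.84114383e+01, -1.48168658e+01]), 'dq': array([ 0.08294615, -0.17645592,  0.24737975, -0.11166096,  0.07184712,
       -0.11393811]), 'tau': array([-4.92430263e-04, -3.91690636e+01,  1.87935215e+01,  4.23193485e+00,
        1.34292120e-02, -8.17506975e-05]), 'position': array([0.17605793, 0.59913404, 0.2215846 ]), 'orientation': array([[ 9.59382535e-01, -2.82108051e-01, -4.45626297e-04],
       [-2.82108384e-01, -9.59380686e-01, -1.88642615e-03],
       [ 1.04650742e-04,  1.93551921e-03, -9.99998121e-01]]), 'contact_force': array([ 0.41999241, -0.1448801 , -0.22511061]), 'ft_torque': array([ 0.01764419,  0.01702527, -0.00479672]), 'opening': 0.08685531051366811} 0.0187
```

View pics/top0.png

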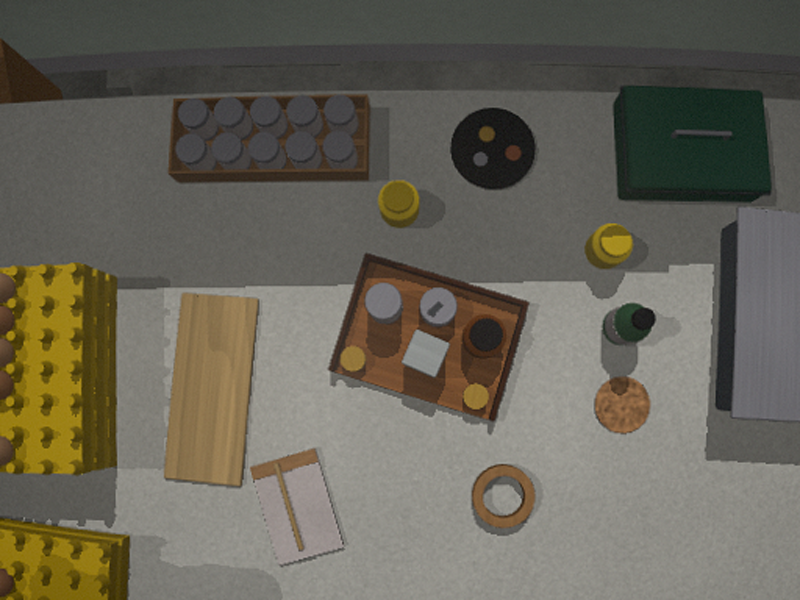

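View pics/side0.png

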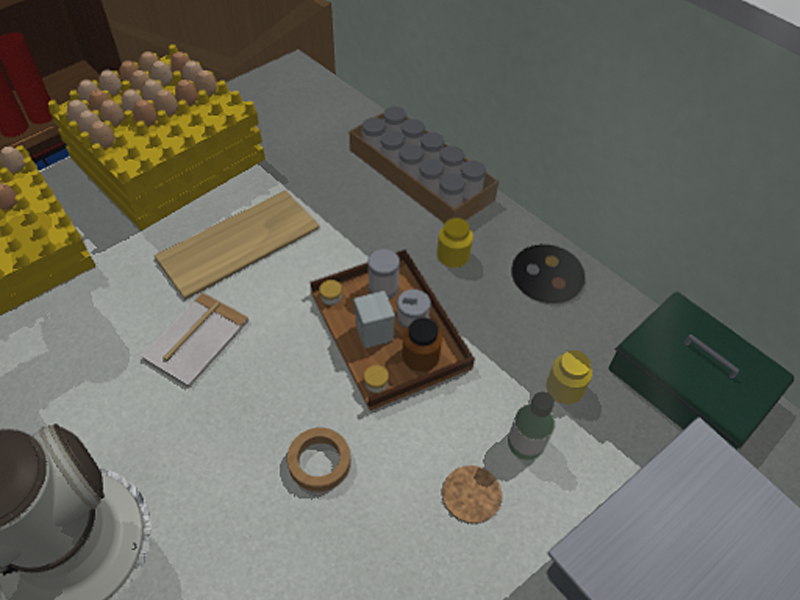

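Top view (800x600): the rack holds the grey can at (383,302), the squat tin with ring-pull at (437,306), the square tea tin at (427,352) in front, and the amber jar with black lid at (485,337) on the right. The pots are at (352,358) and (476,397), the board at (211,390), the mat at (622,404) and the sauce bottle at (635,322). The two jar-shaped things at (399,202) and (611,246) are yellow, so they're not meant. I'll enlarge to confirm this and measure.

Run:
```python
import cv2
i=cv2.imread("pics/raw_top0.png")
cv2.imwrite("pics/c1.png",cv2.resize(i[155:275,205:345],(770,660)[:2] if 0 else (700,600),interpolation=cv2.INTER_CUBIC))
cv2.imwrite("pics/c2.png",cv2.resize(i[175:325,95:215],(480,600),interpolation=cv2.INTER_CUBIC))
cv2.imwrite("pics/c3.png",cv2.resize(i[180:280,370:430],(360,600),interpolation=cv2.INTER_CUBIC))
i=cv2.imread("pics/raw_side0.png")
cv2.imwrite("pics/c4.png",cv2.resize(i[150:270,190:330],(700,600),interpolation=cv2.INTER_CUBIC))
```

```text
(no output)
```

View pics/c1.png

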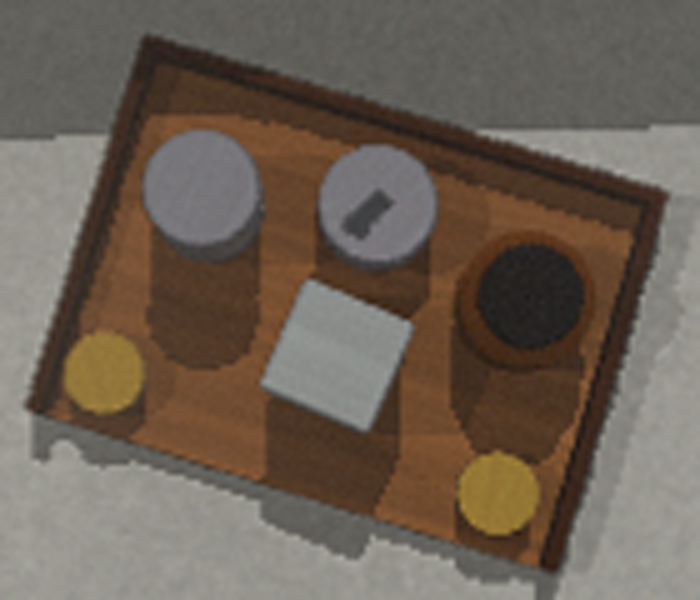

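View pics/c2.png

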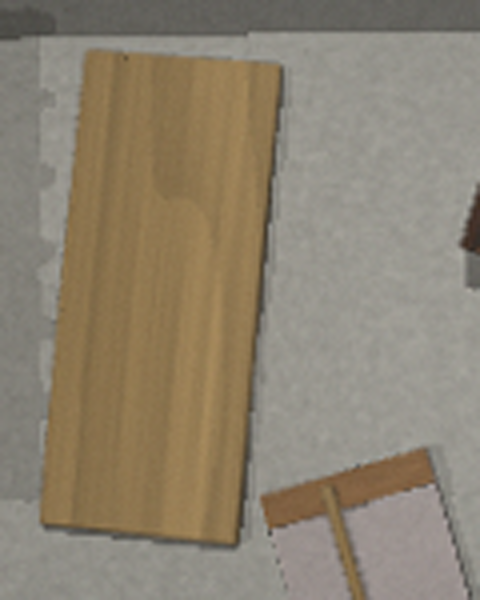

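View pics/c3.png

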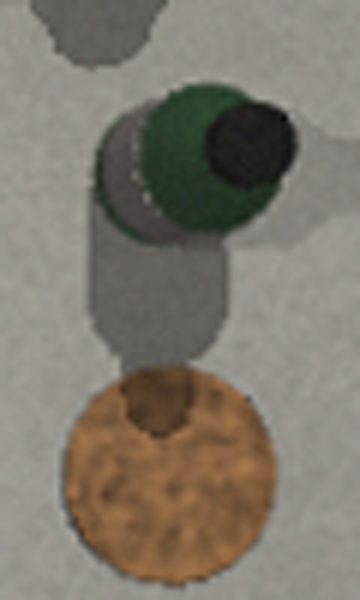

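View pics/c4.png

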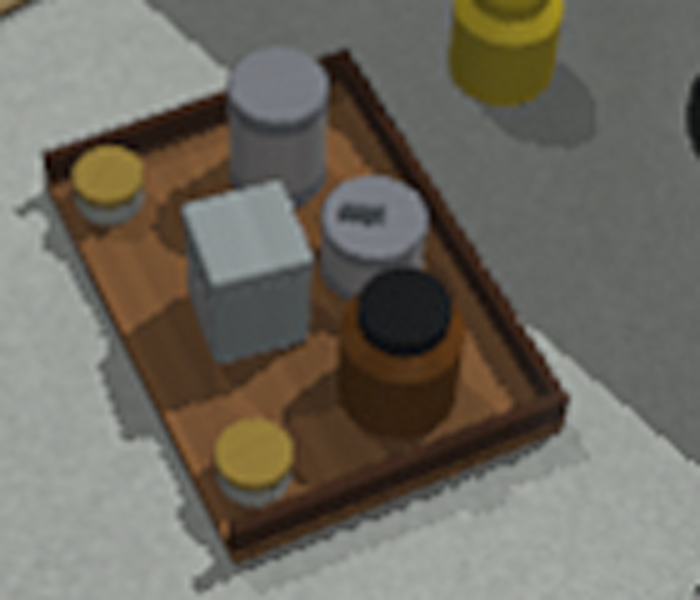

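```bash
cat > h.py <<'E'
import numpy as np,cv2
from plant import r,optics,hand_in
def unproj(n,uv,z):
    c=optics.camera_info(n);K=np.array([[c['fx'],0,c['cx']],[0,c['fy'],c['cy']],[0,0,1]])
    p=cv2.undistortPoints(np.array(uv,float).reshape(-1,1,2),K,c['distortion']).reshape(-1,2)
    d=np.c_[p,np.ones(len(p))]@c['R']; o=-c['R'].T@c['t']
    return o+d*((z-o[2])/d[:,2])[:,None]
def crop(uv,s,off): return (np.array(uv,float).reshape(-1,2)+.5)/s-.5+np.array(off)
def snap(n,name,x0,y0,x1,y1,s):
    i=optics.read_camera(n)[:,:,::-1]
    cv2.imwrite(f"pics/{name}.png",cv2.resize(i[y0:y1,x0:x1],None,fx=s,fy=s,interpolation=cv2.INTER_CUBIC))
def R(psi):  # jaw (tool y) direction angle psi deg in world, tool down
    a=np.radians(psi);y=np.array([np.cos(a),np.sin(a),0]);z=np.array([0,0,-1.]);return np.c_[np.cross(y,z),y,z]
E
cat > m.py <<'E'
from h import *
np.set_printoptions(precision=4,suppress=True)
c1=lambda uv,z:unproj('top',crop(uv,5,(205,155)),z)
c4=lambda uv,z:unproj('side',crop(uv,5,(190,150)),z)
for nm,a,b,z in[('can',(202,188),(278,88),.086),('squat',(378,206),(375,218),.054),('jar',(530,297),(406,311),.088),('potl',(104,372),(108,176),.034),('potr',(498,494),(254,454),.034)]:
    print(nm,c1(a,z),c4(b,z))
q=c1([(312,279),(414,323),(371,432),(260,383)],.084);print('caddy',q.mean(0),q,c4([(183,203),(273,181),(312,262),(205,280)],.084).mean(0))
for i in range(4):
    d=q[(i+1)%4]-q[i];print(np.degrees(np.arctan2(d[1],d[0])),np.linalg.norm(d))
q=c1([(147,36),(667,190),(556,572),(28,410)],.032);print('rack',q,q.mean(0))
for i in range(4):
    d=q[(i+1)%4]-q[i];print(np.degrees(np.arctan2(d[1],d[0])),np.linalg.norm(d))
q=unproj('top',crop([(86,49),(282,63),(238,545),(42,524)],4,(95,175)),.01);print('board',q,q.mean(0))
for i in range(4):
    d=q[(i+1)%4]-q[i];print(np.degrees(np.arctan2(d[1],d[0])),np.linalg.norm(d))
print('mat',unproj('top',crop((170,474),6,(370,180)),.004))
print('cap',unproj('top',crop((250,143),6,(370,180)),.13))
E
python3 m.py
```

```text
can [[0.6038 0.0409 0.086 ]] [[0.603 0.04  0.086]]
squat [[ 0.5999 -0.0353  0.054 ]] [[ 0.6013 -0.0358  0.054 ]]
jar [[ 0.5571 -0.0994  0.088 ]] [[ 0.5565 -0.1029  0.088 ]]
potl [[0.5268 0.0871 0.034 ]] [[0.5263 0.0862 0.034 ]]
potr [[ 0.4732 -0.0893  0.034 ]] [[ 0.4737 -0.0899  0.034 ]]
caddy [ 0.5327 -0.0182  0.084 ] [[ 0.5649 -0.0064  0.084 ]
 [ 0.5461 -0.0501  0.084 ]
 [ 0.4996 -0.0318  0.084 ]
 [ 0.5203  0.0156  0.084 ]] [ 0.5318 -0.0155  0.084 ]
-113.24140481044304 0.04748186006320948
158.50528705796222 0.04996826862471823
66.42748073139367 0.05164788776788828
-26.287698807055037 0.04971683131832425
rack [[ 0.6803  0.0697  0.032 ]
 [ 0.6099 -0.1667  0.032 ]
 [ 0.4385 -0.1152  0.032 ]
 [ 0.5096  0.1214  0.032 ]] [ 0.5596 -0.0227  0.032 ]
-106.58836927219072 0.24659490379322657
163.28665436823675 0.1789665251248413
73.27822361170591 0.24704028252407778
-16.856578988580914 0.17839284749463794
board [[0.625  0.351  0.01  ]
 [0.6169 0.2321 0.01  ]
 [0.3382 0.2519 0.01  ]
 [0.3465 0.3692 0.01  ]] [0.4817 0.3011 0.01  ]
-93.89870220119462 0.11917399300198853
175.93746351238258 0.2794512063877407
85.96386352733741 0.11757757361115657
-3.734988174606151 0.27916917279226333
mat [[ 0.4603 -0.3085  0.004 ]]
cap [[ 0.5757 -0.3053  0.13  ]]
```

Both views agree to about 3 mm. Around the squat tin, the can is on its left, the jar on its right and the tea tin in front; the crop shows the amber jar with black lid at c1 (530,297). I'll check that the planned poses can be reached.

```bash
cat >> h.py <<'E'
P=dict(can=(.6034,.0405),squat=(.6005,-.0355),jar=(.557,-.1005),caddy=(.5325,-.0175),mat=(.4603,-.3085))
B0=np.array([.4817,.3011]);BU=np.array([.9976,-.0697])
SL={n:B0+k*BU for n,k in(('can',.088),('caddy',0.),('jar',-.09))}
G=dict(can=(-17,.042),jar=(-17,.036),caddy=(66,.029),squat=(73,.024)) # jaw angle, tip z in rack
BA=86
E
python3 - <<'E'
from h import *
def t(n,p,a,z):
    for aa in(a,a+180,a-180):
        for h in(z,.2):
            q=r.inverse_kinematics([*p,h],R(aa)); print(n,aa,h,None if q is None else np.round(q))
for n in G:t(n,P[n],*G[n])
for n in SL:t('B'+n,SL[n],BA,G[n][1]-.002)
t('mat',P['mat'],90,.016)
E
```

```text
can -17 0.042 [ 19.  30. -15.   0. -45. 144.]
can -17 0.2 [ 19.  21.  -4.   0. -65. 144.]
can 163 0.042 [ 19.  30. -15.   0. -45. -36.]
can 163 0.2 [ 19.  21.  -4.   0. -65. -36.]
can -197 0.042 [ 19.  30. -15.   0. -45. -36.]
can -197 0.2 [ 19.  21.  -4.   0. -65. -36.]
jar -17 0.036 [  6.  28. -21.   0. -41. 157.]
jar -17 0.2 [  6.  17. -10.   0. -63. 157.]
jar 163 0.036 [  6.  28. -21.   0. -41. -23.]
jar 163 0.2 [  6.  17. -10.   0. -63. -23.]
jar -197 0.036 [  6.  28. -21.   0. -41. -23.]
jar -197 0.2 [  6.  17. -10.   0. -63. -23.]
caddy 66 0.029 [  16.   26.  -26.   -0.  -38. -130.]
caddy 66 0.2 [  16.   14.  -14.    0.  -61. -130.]
caddy 246 0.029 [ 16.  26. -26.   0. -38.  50.]
caddy 246 0.2 [ 16.  14. -14.   0. -61.  50.]
caddy -114 0.029 [ 16.  26. -26.   0. -38.  50.]
caddy -114 0.2 [ 16.  14. -14.   0. -61.  50.]
squat 73 0.024 [  12.   32.  -16.   -0.  -42. -119.]
squat 73 0.2 [  12.   21.   -5.    0.  -64. -119.]
squat 253 0.024 [ 12.  32. -16.   0. -42.  61.]
squat 253 0.2 [ 12.  21.  -5.   0. -64.  61.]
squat -107 0.024 [ 12.  32. -16.   0. -42.  61.]
squat -107 0.2 
[... 556 characters left out ...]
4 0.027000000000000003 [ 48.  29. -21.   0. -40.  38.]
Bcaddy -94 0.2 [ 48.  18. -10.   0. -63.  38.]
Bjar 86 0.033999999999999996 [  57.   23.  -31.   -0.  -36. -151.]
Bjar 86 0.2 [  57.   11.  -19.    0.  -60. -151.]
Bjar 266 0.033999999999999996 [ 57.  23. -31.   0. -36.  29.]
Bjar 266 0.2 [ 57.  11. -19.   0. -60.  29.]
Bjar -94 0.033999999999999996 [ 57.  23. -31.   0. -36.  29.]
Bjar -94 0.2 [ 57.  11. -19.   0. -60.  29.]
mat 90 0.016 [-17.  29. -23.   0. -38. -73.]
mat 90 0.2 [-17.  16. -12.   0. -62. -73.]
mat 270 0.016 [-17.  29. -23.   0. -38. 107.]
mat 270 0.2 [-17.  16. -12.   0. -62. 107.]
mat -90 0.016 [-17.  29. -23.   0. -38. 107.]
mat -90 0.2 [-17.  16. -12.   0. -62. 107.]
```

```bash
cat >> h.py <<'E'
G=dict(can=(163,.042),jar=(163,.036),caddy=(246,.029),squat=(253,.024));BA=266
UP=.2
def pick(p,a,z,f=20):
    r.move_ptp([*p,UP],R(a)); r.movel([*p,z],max_speed=.15)
    r.close(f); o=r.get_obs(); print('grip',round(o['opening'],4),np.round(o['position'],4),'t',round(o['t'],1))
    r.movel([*p,UP],max_speed=.2); print('lifted opening',round(r.get_obs()['opening'],4))
def place(p,a,z):
    r.move_ptp([*p,UP],R(a)); r.movel([*p,z+.004],max_speed=.15)
    h=r.movel([*p,z-.002],max_speed=.02,until_force=3)
    o=r.get_obs(); print('placed',h,np.round(o['position'],4),np.round(o['contact_force'],1))
    r.gripper_open(); r.sleep(.2); r.movel([*p,UP],max_speed=.2); print('t',round(r.get_obs()['t'],1))
E
python3 - <<'E'
from h import *
o=r.get_obs();r.movel([.176,.6,.30])
r.move_ptp([*P['caddy'],.25],R(246))
n='caddy';pick(P[n],*G[n]);
snap('top','g1',170,120,400,280,3)
place(SL[n],BA,G[n][1]-.002)
snap('top','g2',90,120,400,330,2)
E
```

```text
grip 0.052 [ 0.5326 -0.0174  0.0291] t 5.6
lifted opening 0.0515
placed True [0.4824 0.3019 0.0269] [-0.5  0.4  4.2]
t 11.6
```

View pics/g2.png

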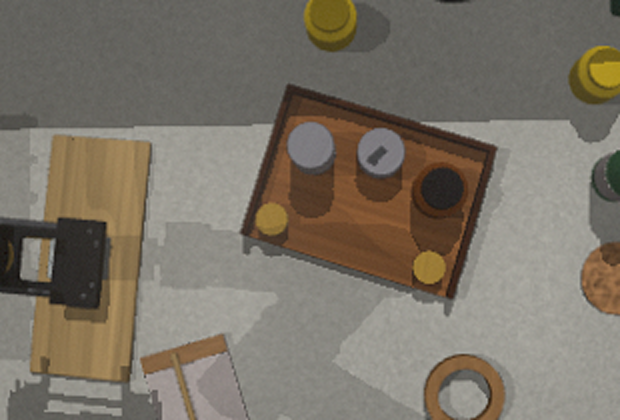

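Can, squat tin, jar and pots in the rack are undisturbed (crop (311,148), (381,153), (440,190)). The tea tin is under the gripper on the board. It was felt touching down at the expected height. Next, the can and the jar.

Run:
```python
from h import *
for n in('can','jar'):
    pick(P[n],*G[n]);place(SL[n],BA,G[n][1]-.002)
r.move_ptp([*P['squat'],.25],R(253))
snap('top','g3',90,120,400,330,2);snap('side','g4',60,80,370,290,2)
```

```text
grip 0.0498 [0.6036 0.0405 0.0421] t 14.7
lifted opening 0.0499
placed True [0.5703 0.2955 0.04  ] [-0.4  1.1  4.2]
t 20.5
grip 0.0596 [ 0.5575 -0.1005  0.0363] t 23.8
lifted opening 0.0596
placed True [0.3925 0.3081 0.0342] [0.  0.7 3.9]
t 29.9
```

View pics/g3.png

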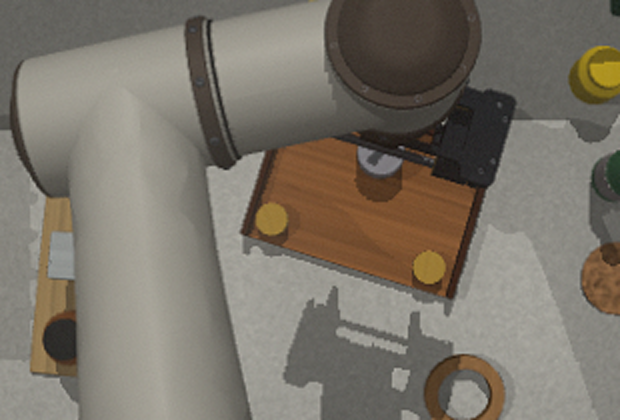

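View pics/g4.png

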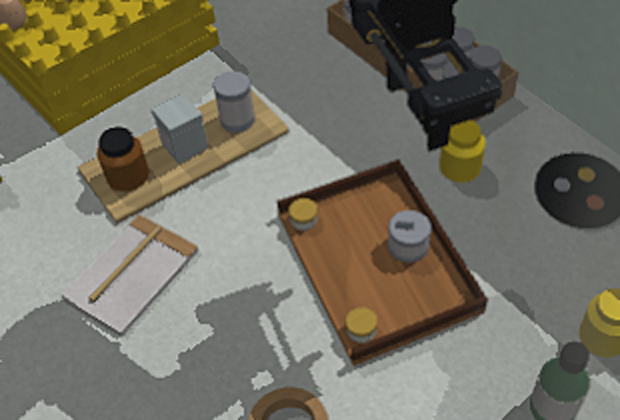

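All three stand upright on the board: jar (123,157), tea tin (178,127), can (234,100) in the side crop. The squat tin (409,236) and the pots haven't moved. I'll check the can's position, because its grip read narrower than the can, then fetch the squat tin.

Run:
```python
from h import *
f=lambda uv,z:unproj('side',crop(uv,2,(60,80)),z).round(4)
print('can',f((233,87),.084),SL['can'],'jar',f((118,142),.086),SL['jar'],'squat',f((409,226),.054))
n='squat';pick(P[n],*G[n]);place(P['mat'],270,.024-.008)
r.move_ptp([*SL['can'],.25],R(BA))
snap('top','g5',270,120,460,300,3);snap('side','g6',60,80,370,370,2)
```

```text
can [[0.5663 0.2872 0.084 ]] [0.5694888 0.2949664] jar [[0.3913 0.3005 0.086 ]] [0.391916 0.307373] squat [[ 0.6016 -0.0342  0.054 ]]
grip 0.0514 [ 0.6006 -0.0355  0.0241] t 33.8
lifted opening 0.0515
placed True [ 0.461  -0.3088  0.0159] [-1.   0.7  4. ]
t 39.8
```

View pics/g5.png

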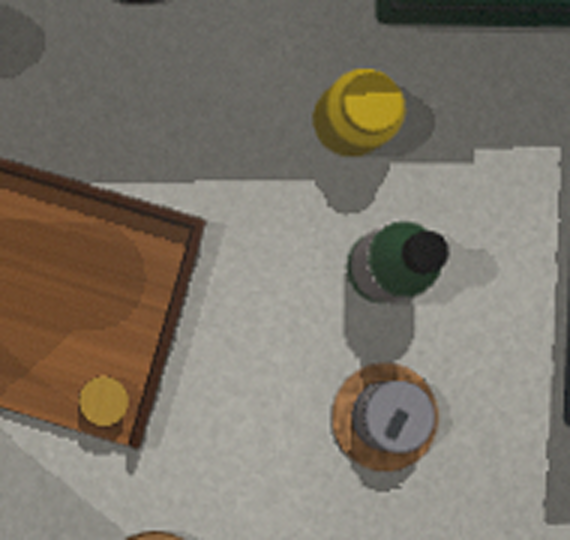

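View pics/g6.png

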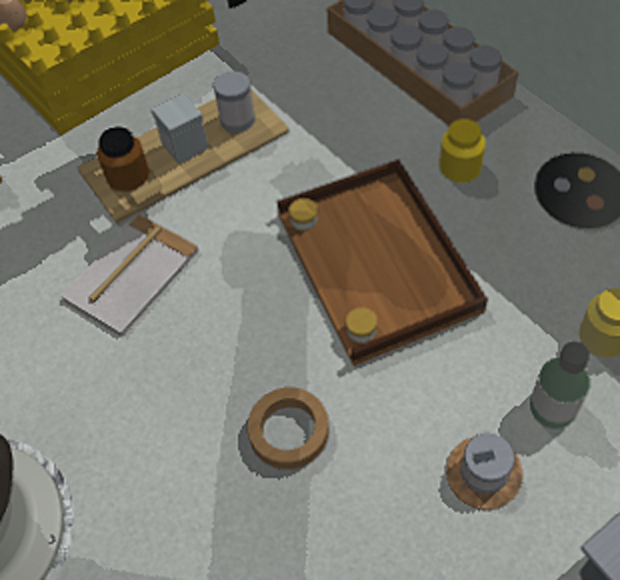

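Run:
```python
from h import *
f=lambda uv,z:unproj('top',crop(uv,3,(270,120)),z).round(4)
print('squat',f((398,416),.046), unproj('side',crop((489,456),2,(60,80)),.046).round(4))
print('mat',f((386,417),.004),unproj('side',crop((484,473),2,(60,80)),.004).round(4))
print('cap',f((426,251),.13))
r.move_ptp([.45,-.15,.3],R(270))
snap('top','g7',95,175,215,325,4);snap('side','g8',90,105,210,195,6)
```

```text
squat [[ 0.4615 -0.3072  0.046 ]] [[ 0.4618 -0.3089  0.046 ]]
mat [[ 0.4601 -0.3095  0.004 ]] [[ 0.4595 -0.3105  0.004 ]]
cap [[ 0.5759 -0.3062  0.13  ]]
```

View pics/g7.png

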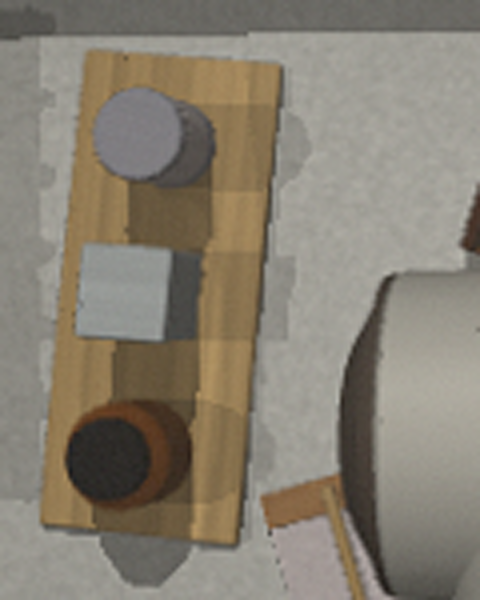

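View pics/g8.png

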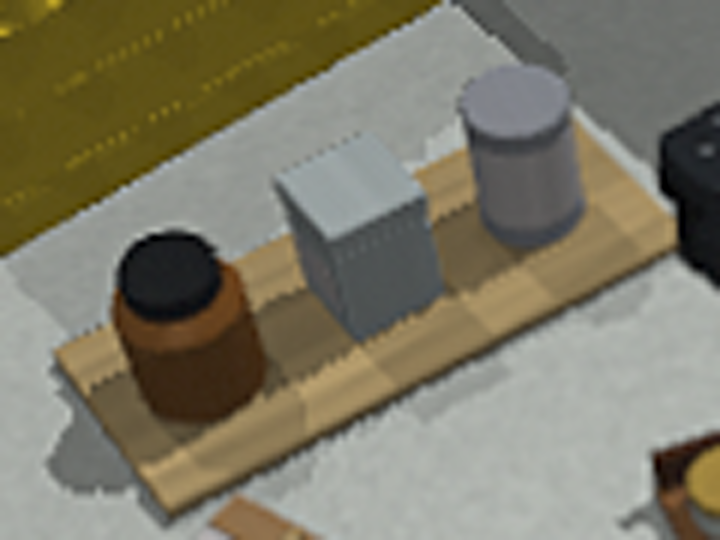

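Run:
```python
from h import *
f=lambda uv,z:unproj('top',crop(uv,4,(95,175)),z).round(4)
g=lambda uv,z:unproj('side',crop(uv,6,(90,105)),z).round(4)
print('can',f((138,134),.084),g((515,103),.084),SL['can'])
print('jar',f((108,460),.086),g((171,274),.086),SL['jar'])
print('caddy',f([(83,243),(173,247),(166,341),(76,333)],.082).mean(0),g([(275,182),(365,135),(426,188),(336,240)],.082).mean(0),SL['caddy'])
```

```text
can [[0.5683 0.2947 0.084 ]] [[0.568  0.2936 0.084 ]] [0.5694888 0.2949664]
jar [[0.3915 0.3059 0.086 ]] [[0.3909 0.3032 0.086 ]] [0.391916 0.307373]
caddy [0.48275 0.30025 0.082  ] [0.4817 0.3005 0.082 ] [0.4817 0.3011]
```

The squat tin is within about 3 mm of the mat centre, and all three sit where I commanded them (within 1–3 mm), so the earlier 8 mm offset was a misread from the coarse crop. Putting them back now.

Run:
```python
from h import *
for n in('can','jar','caddy'):
    a,z=G[n]; pick(SL[n],BA,z-.002); place(P[n],a,z)
r.move_ptp([.3,.45,.3],R(266))
snap('top','h1',205,155,345,275,5);snap('side','h2',190,150,330,270,5);snap('top','h3',0,0,512,384,1.5)
```

```text
grip 0.0501 [0.5695 0.2951 0.04  ] t 47.6
lifted opening 0.0498
placed True [0.6043 0.0408 0.0419] [-0.   0.8  5.1]
t 53.3
grip 0.0591 [0.3921 0.3078 0.0342] t 56.5
lifted opening 0.0594
placed True [ 0.5579 -0.1004  0.0362] [0.3 0.4 4.1]
t 62.5
grip 0.0514 [0.4818 0.3014 0.0271] t 66.0
lifted opening 0.0521
placed True [ 0.5335 -0.0171  0.0289] [0.2 1.4 3.6]
t 72.0
```

View pics/h1.png

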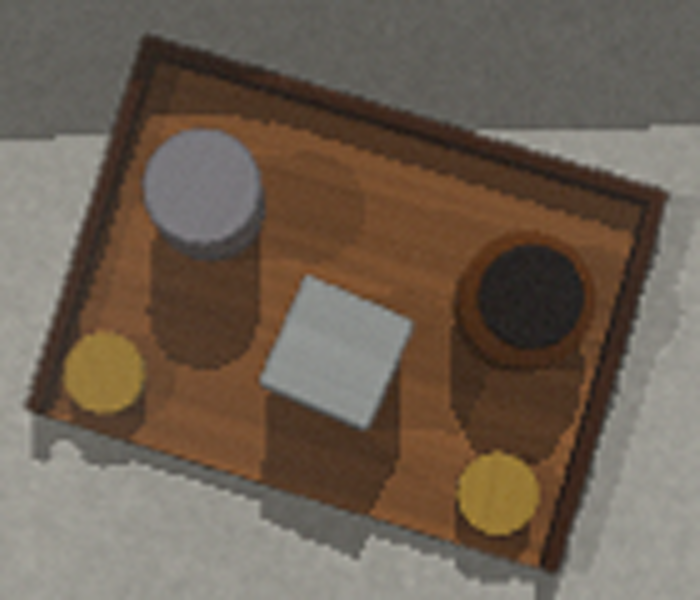

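View pics/h2.png

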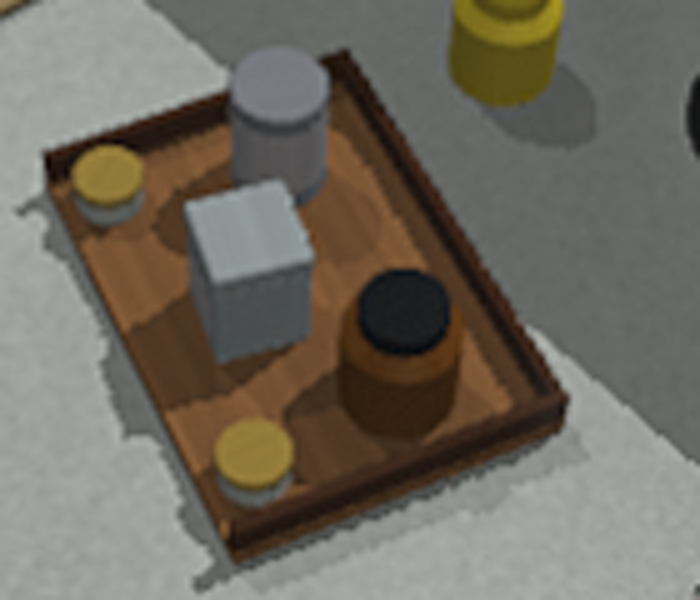

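View pics/h3.png

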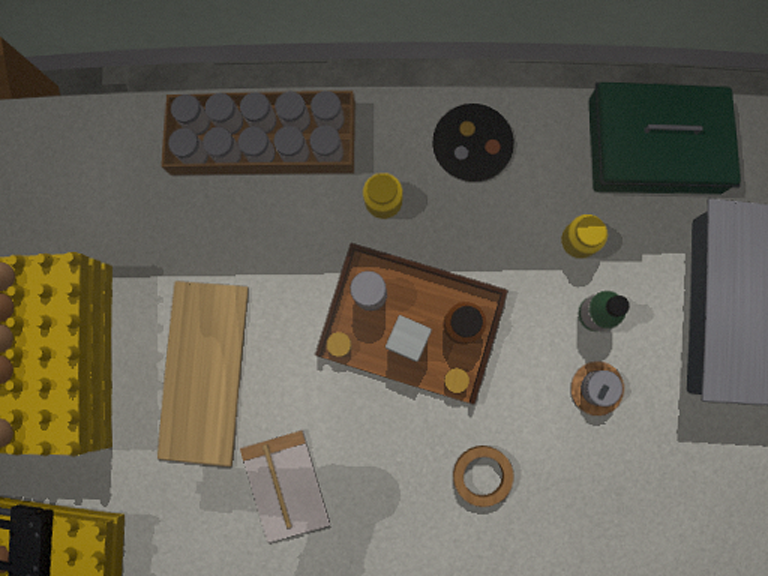

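In the crops at the same scale as the start pictures, can (202,188), jar lid (530,297), tea tin and both pots match the start to within a few crop pixels (about 1–2 mm). The squat tin is on the mat, and the bottle hasn't moved.

Run:
```python
from h import *
o=r.get_obs();print(o['contact_force'].round(2),o['position'].round(3),o['t']);hand_in()
```

```text
[-0.37 -1.31  1.33] [0.301 0.449 0.3  ] 74.025
the job is handed in; nothing more can be done
```

The job is done and handed in at about 74 s of the 141 s allowed; `hand_in` gives no verdict.

- **Set-down:** I stood the tea tin, the can and the jar upright on the board, and the camera put them within 1–3 mm of where I aimed. The squat tin had not moved by then.
- **Squat tin:** It stands upright on the cork mat, about 3 mm or less from the mat's centre in both views.
- **Put back:** The can, the jar and the tea tin are upright in the rack, about 1–2 mm from their starting spots by comparing pictures. The two pots and the sauce bottle show no visible movement.

Three readings looked odd:
- **Board offset:** A first coarse reading put the can and the jar about 8 mm off on the board. A closer crop showed that was a misread.
- **Grip width:** The can and the squat tin each gripped about 2 mm narrower than their stated diameters. I found no cause, and nothing slipped.
- **Final tool force:** It read about 1–2 N with the arm held clear at 0.3 m. I took that as sensor offset, since the last picture showed the gripper clear of the rack, mat and board, though it was hovering over the egg tray.

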